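# Unbolt the sump hatch and turn its cover aside

### The arm

A 6-joint arm with a two-finger parallel gripper is mounted at the origin on the work surface. World frame = base frame: x ahead of the robot, y to its left, z up, the work surface at z = 0. Lengths are in m, angles in degrees, forces in N, time in s.
With the tool pointing down it reaches from about 0.3 to 0.75 m from the base axis. Payload 8.5 kg.
Tool frame: the origin (TCP) lies midway between the tips of the shut fingers; the grasp point (between the pads) lies 19 mm behind it; y points along the fingers, z is the direction in which the jaws open and shut, and the axes are right-handed (so a half turn about y gives the same grasp; the last joint's range is limited). The gripper opens to 85 mm and grips with 20 to 120 N. Pads are 22 mm wide; open, the fingers measure 114 mm over their backs; the gripper's body (76 mm by 85 mm) begins 54 mm behind the grasp point. The pads swing forward as they close: fully open they stand 13 mm farther back than shut.
Start: joints at [-75.934, 21.807, 74.336, -0, 83.858, -12.336], TCP at [0.245, -0.493, 0.231] pointing down, gripper open.
Joint ranges: [-178.18, 178.18], [-50.72, 133.34], [12.68, 142.11], [-81.47, 261.47], [9.98, 163.14], [-165.26, 165.26]. Speed limits (degrees/s): [136.94, 136.94, 180, 180, 180, 180].

### API

Orientations are given as a 3x3 rotation matrix whose columns are the frame's x, y, z axes.
In Python, from rig import status, imaging, job gives the robot as it stands. The module is installed in compiled form; this text tells all that it offers.
- The arm moves only by the tool jog_arm, never from a script. Its argument "rows" is a list of rows, each an object of numbers: "hand": the opening, from 0 (shut) to 1 (fully open); "dx", "dy", "dz": the shift along the tool's x, y, z in cm; "ax", "ay", "az": the turn, a rotation vector about the tool's x, y, z in degrees. In form: [{"hand": .., "dx": .., "dy": .., "dz": .., "ax": .., "ay": .., "az": ..}, ...]. A call has exactly 5 rows; each row shifts and turns the commanded pose from where the row before left it, along the tool's axes as they then stand; what a row does not reach is not made up. A row lasts 1/12 s, in which the tool goes at most 41.7 mm and 7.16 degrees, less where a joint would pass 70% of its speed; a pose out of reach is approached as far as the arm can. A call is refused whole if a number of a shift passes 4.17 or a number of a turn 7.16, either way. A call with a gripper value outside its range is refused whole. The fingers move at their own pace and stop on an object; "newtons" is the grip in N (left out, the last holds). Time passes only in rows, so rows that do not move let the fingers close, or fill a call up. It gives the time, the measured TCP pose, the force and the opening at its end, in the units of the state.
- status.observe(): the state, without advancing time (a new reading comes with each control period).
- imaging.get_image(name): name is "scene" or "top" or "wrist"; returns the picture (384x512x3 uint8, red, green, blue); there is no depth.
- imaging.camera_model(name): a dict with "K" (3x3 intrinsics, pixels), "position" and "rotation" of the camera in the world; the wrist camera has in their place "tool_from_camera" (4x4, takes a point from camera to tool coordinates, whose origin is the TCP and whose axes are the tool frame's). Camera axes: x right, y down, z forward; pixel columns grow to the right and rows downward; lengths in m; the calibration is good to about 2 mm. A picture is of the moment at which its call begins: read the wrist's pose just before it. camera_model takes no time and is no camera call.
- job.close_job(): hands the job in, once; it reports no verdict.
The state is a dict: "time_s": time; "q": joint angles; "qvel": joint speeds; "joint_efforts": joint torques, N m; "position": TCP position; "tool_rot": TCP orientation; "ft_force": force on the tool from outside, world axes, zero at the start; "wrist_torque": the same for the moment, N m; "grip_width": finger opening in m.
Only numpy, scipy, OpenCV 4.12 (cv2) and the standard library are available. Lean on these libraries where they do the work, as an engineer would, in place of code of your own. Each camera call takes 0.05 s, during which the arm holds its last target.

### The job

Open the port in the sump's hatch panel: draw the sliding bolt right back out of the cover's staple and park its ball handle down in the rear side notch of the barrel, so that it cannot slide back. Then turn the white cover aside on its corner stud, pushing it round towards the stop stud, until the round port is completely uncovered. Leave the bottles and the jar standing where they are.

Things in the scene. Friction and masses are not known exactly. Their poses are not given: they have to be found in the camera images.
- panel: Fixed hatch panel: pale acrylic sheet 310 (x) x 440 (y) x 10 mm on the white deck. Origin at the centre of its underside, z up. Places given as 'panel (x, y, z)' are mm in this frame. It carries the bolt barrel, two steel studs and the round port under the cover.
- port (a point): Centre of the round port, 72 mm across, at panel (0, 18, 10). Hidden under the cover at the start.
- barrel (a point): Middle of the top of the grey bolt barrel, panel (0, -108, 50): a block 34 mm wide (x) and 120 mm long (y), with a foot flange 60 mm wide, 4 mm thick. The pin slides in its bore along y, axis at x = 0, z = 32. A 13 mm wide slot along its top, from the front to the rear notch, lets the handle's stem travel upright; the slot's ends stop it.
- lock_notch (a point): Front (locking) notch at the slot's front end, panel (13, -83, 50): 16 mm wide, cut from the slot out through the barrel's +x wall. The stem can lean from 6 degrees past upright towards -x (it rests there by itself on the slot's lip) down to 45 degrees from upright towards +x in the notch, where it rests and the bolt cannot slide.
- park_notch (a point): Rear (parking) notch, the same shape, at the slot's rear end, panel (13, -133, 50), 50 mm behind the front one. Parked in it, the ball's centre is at panel (35, -133, 67).
- knob (a point): Centre of the black ball, 24 mm across, on the bolt's handle; at the start in the front notch, at panel (35, -83, 67) give or take 2 mm; upright it is at z = 82. Loose steel bolt, 0.28 kg: a 10 mm thick stem square to the pin, ball centre 50 mm from the pin's axis. The ball swings in an arc about the pin's axis (follow it: a level push on it may bind by friction); it moves with a few newtons.
- pin_tip (a point): Front end of the bolt's polished, easy-running pin (16 mm thick, 146 mm long: 86 mm ahead of the stem, towards the panel's +y, and 60 mm behind it). At the start it is through the cover's staple, at panel (0, 3, 32); parked, at panel y = -47, clear of the cover.
- cover: Loose white plastic plate, 108 x 163 x 10 mm, 0.3 kg, lying on the panel (z = 10 to 20) over the port. Origin at the centre of its 18 mm corner hole, on its underside. In its own frame (parallel to the panel's at the start) it runs from x = -93 to 15 and y = -148 to 15 mm. It slides with a few newtons at its free end. The port is wholly uncovered from about 57 degrees of turn.
- pivot (a point): Steel corner stud that the cover's hole sits on, panel (45, 110), 16 mm thick; its 27 mm head (top at z = 28) holds the cover down. Once the pin is out of the staple the cover can be turned about it, clockwise seen from above, its free end moving to the panel's -x side.
- stop (a point): Top of the plain steel stop stud, 16 mm thick and 28 mm above the panel, at panel (-49, 190). The cover's long edge meets it after about 75 degrees of turn.
- staple (a point): Middle of the top of the steel staple on the cover's free end: 36 mm wide (x), 22 mm deep (y), top at z = 52, with a 20 mm wide opening along y for the pin. While the pin is in it the cover is locked.
- corner (a point): The cover's free corner at its +x side, (15, -148) mm in the cover's frame, half-way up the plate's thickness. Pushing the long +x edge near here towards the panel's -x turns the cover open.
- doser_foot (a point): Bystander: off-white dosing bottle with a red cap, 48 mm across, 145 mm tall, standing on the panel: centre of its underside.
- jar_foot (a point): Bystander: amber jar with a black cap, 52 mm across, 75 mm tall, standing on the panel: centre of its underside.
- sprayer_foot (a point): Bystander: black pump spray bottle with a white head, 46 mm across, 127 mm tall, standing on the panel: centre of its underside.
There are look-alikes about, which are no part of the job. There is more than one size of the cover; the job needs the smaller.

How it is judged (in metres and radians):
On the way, in this order (a step that is already met when the one before it is completed fails the run):
1. the bolt is drawn back and its handle lies in the rear notch, the cover still closed (y of knob in the frame of panel below -0.123 m and x of knob in the frame of panel above 0.026 m and angle between the x axis of cover and the x axis of panel, either way round below 0.15 rad), for 0.2 s.
2. the cover is turned aside until the port is uncovered (angle between the x axis of cover and the x axis of panel, either way round above 0.99 rad), for 0.2 s.
At the end, for the whole second after the job is handed in: The handle lies in the rear notch (ball within 10 mm of the notch's middle along the barrel, at least 26 mm to the notch side of the pin's axis); the cover, still on its corner stud and at rest, is turned at least 57 degrees (0.99 rad) from closed, the port uncovered (y of knob in the frame of panel between -0.143 and -0.123 m and x of knob in the frame of panel above 0.026 m and z of knob in the frame of panel above 0.045 m and angle between the x axis of cover and the x axis of panel, either way round above 0.99 rad and x of cover in the frame of panel between 0.041 and 0.049 m and linear speed of cover below 0.01 m/s); the robot touches nothing.
It fails at once if the dosing bottle is shifted more than 15 mm or tipped (distance of doser_foot from where it was at the start of the episode above 0.015 m or angle between doser_foot's own z axis and vertical above 0.3 rad).
It fails at once if the jar is shifted more than 15 mm or tipped (distance of jar_foot from where it was at the start of the episode above 0.015 m or angle between jar_foot's own z axis and vertical above 0.3 rad).
It fails at once if the spray bottle is shifted more than 15 mm or tipped (distance of sprayer_foot from where it was at the start of the episode above 0.015 m or angle between sprayer_foot's own z axis and vertical above 0.3 rad).
It also fails if it takes over 54 s, if anything falls off the work surface, if the arm or the gripper's body presses on something with over 40 N, if the wrist force passes 120 N, or if a joint passes its speed limit or range.

## Working session

There is one attempt and no reset: what is moved stays moved. The work goes in short steps, Python scripts to look and compute and a tool call to move; the robot and the scene stay as the last step left them, time stands still between calls to the robot, and variables do not carry over. Pictures are saved under pics/ and viewed, and the job is handed in when it is done.

Besides the shell and the picture viewer there is one more tool, called after "Emit:" as a command line: name --argument value ..., lists and objects as JSON in quotes. jog_arm: Moves the arm, as the interface text tells. Its arguments: {"type":"object","properties":{"rows":{"type":"array"},"newtons":{"type":"number"}},"required":["rows"]}

```bash
mkdir -p pics
python3 - <<'E'
from rig import status, imaging
import cv2
s=status.observe()
for k,v in s.items(): print(k,v)
for n in ["scene","top","wrist"]:
    print(n,imaging.camera_model(n))
    im=imaging.get_image(n)
    cv2.imwrite(f"pics/{n}0.png",im[:,:,::-1])
E
```

```text
time_s 0.0
q [-7.59370446e+01  2.18425276e+01  7.43872675e+01  4.28208179e-04
  8.38571750e+01 -1.23381913e+01]
qvel [ 0.07952832  0.06633024 -0.0171018   0.0225266   0.03800906  0.1188689 ]
joint_efforts [-2.57332045e-03 -4.48475718e+01 -2.31278998e+01 -2.81071516e-04
  4.83744036e-03 -6.18146771e-06]
position [ 0.24446288 -0.49234656  0.23068257]
tool_rot [[-8.95703280e-01 -3.61626950e-04  4.44652116e-01]
 [-4.44652139e-01  1.47422769e-03 -8.95702128e-01]
 [-3.31608434e-04 -9.99998848e-01 -1.48126878e-03]]
ft_force [ 0.58846681 -0.17044826  0.5264309 ]
wrist_torque [-0.00872759 -0.05993751 -0.04330909]
grip_width 0.08498663289617764
scene {'K': array([[371.10204834,   0.        , 256.29471086],
       [  0.        , 371.10204834, 188.53631018],
       [  0.        ,   0.        ,   1.        ]]), 'position': array([ 0.92088898, -0.44269696,  0.7857618 ]), 'rotation': array([[ 0.88189277,  0.34047632, -0.3260997 ],
       [ 0.47128785, -0.6185328 ,  0.6287328 ],
       [ 0.01236527, -0.70816174, -0.70594196]])}
top {'K': array([[388.70743807,   0.        , 251.19658396],
       [  0.        , 388.70743807, 189.52944091],
       [  0.        ,   0.        ,   1.        ]]), 'position': array([0.46907409, 0.20845009, 1.15145399]), 'rotation': array([[ 0.00226167, -0.99202506,  0.12602052],
       [-0.99959792, -0.00580469, -0.02775452],
       [ 0.02826469, -0.12590707, -0.99163931]])}
wrist {'K': array([[322.68557438,   0.        , 249.97263633],
       [  0.        , 322.68557438, 193.12087216],
       [  0.        ,   0.        ,   1.        ]]), 'tool_from_camera': array([[ 3.69732153e-04,  9.49484399e-01,  3.13814022e-01,
        -8.17731397e-02],
       [-1.46984124e-03, -3.13813188e-01,  9.49483608e-01,
        -1.43674990e-01],
       [ 9.99998851e-01, -8.12311408e-04,  1.27956450e-03,
        -3.61654294e-04],
       [ 0.00000000e+00,  0.00000000e+00,  0.00000000e+00,
         1.00000000e+00]])}
```

View pics/scene0.png

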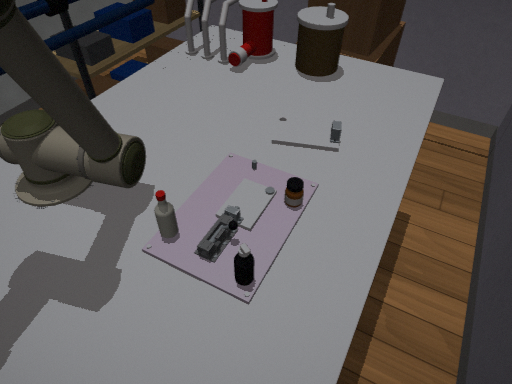

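View pics/top0.png

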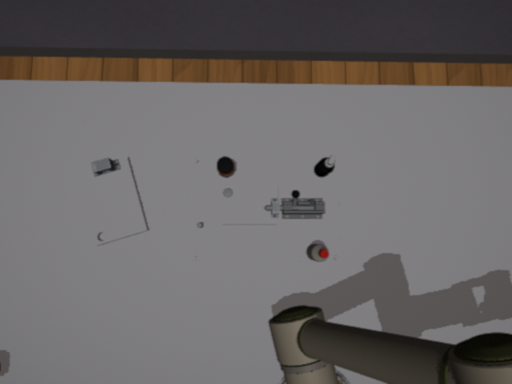

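View pics/wrist0.png

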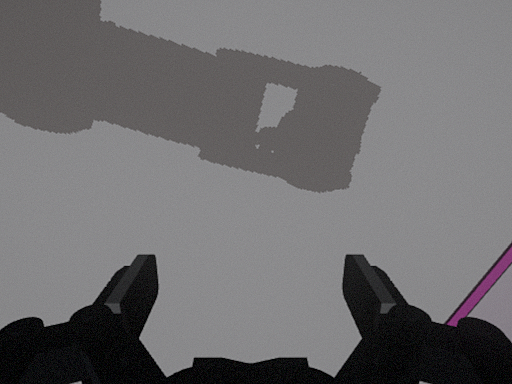

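Run:
```python
import cv2
a=cv2.imread("pics/scene0.png")[145:305,140:330]
cv2.imwrite("pics/scene0c.png",cv2.resize(a,None,fx=4,fy=3.75,interpolation=cv2.INTER_CUBIC))
a=cv2.imread("pics/top0.png")[145:275,185:355]
import numpy as np
a=np.clip((a.astype(float)-0)*1.2,0,255).astype('uint8')
cv2.imwrite("pics/top0c.png",cv2.resize(a,None,fx=4.5,fy=4.5,interpolation=cv2.INTER_CUBIC))
```

```text
(no output)
```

View pics/scene0c.png

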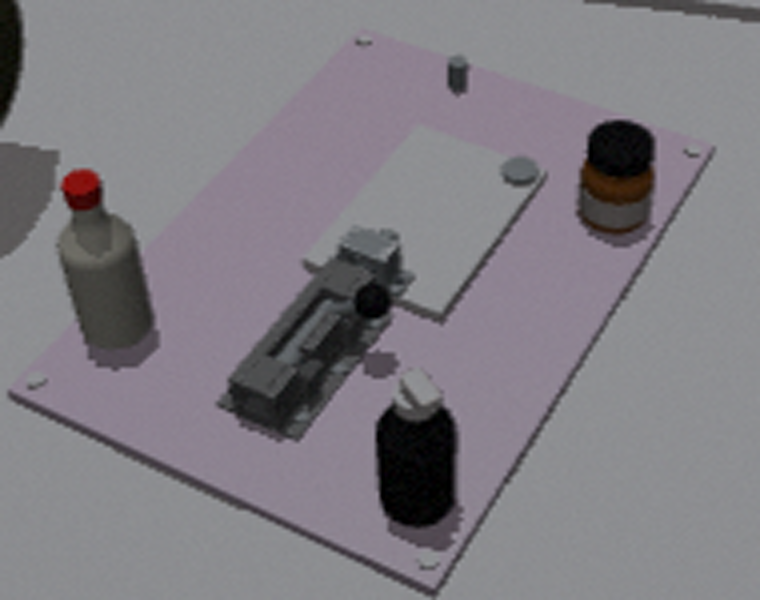

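View pics/top0c.png

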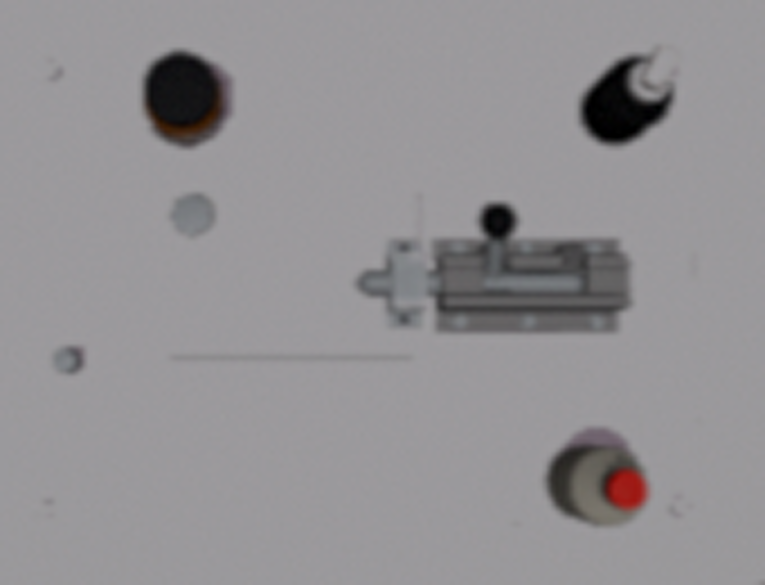

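```bash
cat > h.py <<'E'
import numpy as np, cv2
from scipy.optimize import least_squares
from rig import status, imaging
def proj(cm,P):
    R=np.array(cm['rotation']);c=(np.atleast_2d(P)-cm['position'])@R
    q=c@np.array(cm['K']).T
    return q[:,:2]/q[:,2:]
def wristcm(s):
    m=dict(imaging.camera_model('wrist')); T=np.array(m['tool_from_camera']); R=np.array(s['tool_rot'])
    return dict(K=m['K'],rotation=R@T[:3,:3],position=np.array(s['position'])+R@T[:3,3])
def panelT(p):
    x,y,z,a=p;c,s=np.cos(a),np.sin(a)
    return np.array([[c,-s,0],[s,c,0],[0,0,1]]),np.array([x,y,z])
def fit(obs,p0,zfix=None):
    def f(p):
        R,t=panelT(p);r=[]
        for cm,P,uv in obs:
            r.append((proj(cm,(np.array(P)/1e3)@R.T+t)-uv).ravel())
        r.append([(p[2])/0.003])
        return np.concatenate(r)
    return least_squares(f,p0,loss='soft_l1'),f
E
cat > m1.py <<'E'
from h import *
S=imaging.camera_model('scene');T=imaging.camera_model('top')
sc=lambda a:np.array([(a[0]+.5)/4-.5+140,(a[1]+.5)/3.75-.5+145])
tc=lambda a:(np.array(a)+.5)/4.5-.5+np.array([185,145])
obs=[(S,[P],[sc(c)]) for P,c in [((45,110,28),(520,168)),((35,-83,67),(372,300)),((-49,190,38),(457,61)),((-155,-220,10),(10,392)),((155,-220,10),(435,585)),((155,220,10),(715,150)),((-155,220,10),(365,29))]]
obs+=[(T,[P],[tc(c)]) for P,c in [((45,110,28),(193,214)),((35,-83,67),(498,221)),((-49,190,38),(65,360)),((-48,-38,18),(412,357)),((-48,125,18),(170,357))]]
r,f=fit(obs,[0.45,0,0,-1.57])
print(r.x,np.degrees(r.x[3]));print(f(r.x)[:-1].reshape(-1,2).round(1))
E
python3 m1.py
```

```text
[ 0.56126782  0.13817143 -0.00158835  0.00638863] 0.3660415813728335
[[-0.1  0.1]
 [-0.3  0.6]
 [-0.  -0. ]
 [-1.1 -0.3]
 [-0.1  1.3]
 [-0.3 -1.3]
 [-1.3 -0.3]
 [-0.9 -0.6]
 [-0.7 -0.3]
 [-0.8 -0.7]
 [ 1.3 -0.3]
 [-0.9 -0.2]]
```

```bash
cat >> m1.py <<'E'
print('---')
p=r.x;R,t=panelT(p)
def back(cm,uv,z):
    d=np.array(cm['rotation'])@np.linalg.inv(cm['K'])@np.array([*uv,1]); k=(z-cm['position'][2])/d[2]
    return ((np.array(cm['position'])+k*d-t)@R*1e3).round(0)
for n,c,z in [('sprayer shoulder top?',(612,112),.01),('jarcap',(183,90),.085),('dosercap',(627,489),.155),('sprayhead',(652,75),.137),('staple top',(408,280),.052),('tip',(358,283),.032)]:
    print('top',n,back(T,tc(c),z))
for n,c,z in [('jarcap',(621,142),.085),('dosercap',(82,182),.155),('sprayer bottom ctr',(416,505),.01),('doser bottom',(118,335),.01),('jar bottom',(617,213),.01)]:
    print('scene',n,back(S,sc(c),z))
for n,P in [('knob',(35,-83,67)),('park',(35,-133,67)),('corner',(60,-38,15))]: print(n,(R@(np.array(P)/1e3)+t).round(4))
from scipy.spatial.transform import Rotation as Ro
s=status.observe()
G=np.array([R@[-1,0,0],[0,0,-1],R@[0,-1,0]]).T
M=np.array(s['tool_rot'])
print('turn',np.degrees(Ro.from_matrix(M.T@G).as_rotvec()))
tgt=R@np.array([.035,-.083,.067])+t+[0,0,.09]
print('shift in tool',M.T@(tgt-s['position'])*100,'in final tool',G.T@(tgt-s['position'])*100)
E
python3 m1.py|sed '1,/---/d'
```

```text
top sprayer shoulder top? [ 113. -170.   12.]
top jarcap [114. 112.  87.]
top dosercap [-129. -142.  157.]
top sprayhead [ 113. -168.  139.]
top staple top [ -2. -29.  54.]
top tip [-2.  1. 34.]
scene jarcap [118. 114.  87.]
scene dosercap [-125. -142.  157.]
scene sprayer bottom ctr [ 118. -175.   12.]
scene doser bottom [-121. -149.   12.]
scene jar bottom [121. 115.  12.]
knob [0.5968 0.0554 0.0654]
park [0.5971 0.0054 0.0654]
corner [0.6215 0.1006 0.0134]
turn [ 6.19343531e-02  2.60347524e+01 -5.57221380e-05]
shift in tool [-55.91181187   7.59370939 -33.39689404] in final tool [-35.57806678   7.54529194 -54.55655225]
```

Emit:
jog_arm --rows '[{"dx": -3.2,"dz": -2.4,"ay": 6.5,"hand": 1},{"dx": -3.0,"dz": -2.8,"ay": 6.5},{"dx": -2.8,"dz": -3.0,"ay": 6.5},{"dx": -2.5,"dz": -3.3,"ay": 6.5},{"dx": -2.2,"dz": -3.5}]' --newtons 20

```text
invalid input at $.rows[0]: expected keys hand, dx, dy, dz, ax, ay, az
```

```bash
cat > st.py <<'E'
from h import *
import sys
p=[0.56126782,0.13817143,-0.00158835,0.00638863]
R,t=panelT(p)
def show(tgt=None):
    s=status.observe();M=np.array(s['tool_rot'])
    print('t',round(s['time_s'],2),'panel mm',((s['position']-t)@R*1e3).round(1),'F',np.round(s['ft_force'],1),'grip',round(s['grip_width'],4))
    print('axes in panel',(R.T@M).round(3).tolist())
    if tgt is not None: print('shift tool cm',(M.T@(R@(np.array(tgt)/1e3)+t-s['position'])*100).round(2))
    return s
if __name__=='__main__': show(eval(sys.argv[1]) if len(sys.argv)>1 else None)
E
python3 st.py "(35,-83,150)"
```

```text
t 0.15 panel mm [-320.8 -628.6  232.5] F [0.4 0.5 0. ] grip 0.0854
axes in panel [[-0.899, -0.0, 0.439], [-0.439, 0.001, -0.899], [-0.0, -1.0, -0.001]]
shift tool cm [-55.91   8.29 -33.4 ]
```

Emit:
jog_arm --rows '[{"hand": 1,"dx": -3.2,"dy": 0,"dz": -2.4,"ax": 0,"ay": 6.5,"az": 0},{"hand": 1,"dx": -3.0,"dy": 0,"dz": -2.8,"ax": 0,"ay": 6.5,"az": 0},{"hand": 1,"dx": -2.8,"dy": 0,"dz": -3.0,"ax": 0,"ay": 6.5,"az": 0},{"hand": 1,"dx": -2.5,"dy": 0,"dz": -3.3,"ax": 0,"ay": 6.5,"az": 0},{"hand": 1,"dx": -2.2,"dy": 0,"dz": -3.5,"ax": 0,"ay": 0,"az": 0}]' --newtons 20

```text
time_s: 0.57
position: [0.3439, -0.3127, 0.2312]
tool_rot: [[-1.0, -0.0, 0.003], [-0.003, 0.0, -1.0], [0.0, -1.0, -0.0]]
ft_force: [0.2, -1.3, -0.3]
grip_width: 0.0849
```

```bash
python3 st.py "(35,-83,160)"
```

```text
t 0.57 panel mm [-220.2 -449.5  232.8] F [ 0.2 -1.3 -0.3] grip 0.0849
axes in panel [[-1.0, -0.0, -0.004], [0.004, 0.0, -1.0], [0.0, -1.0, -0.0]]
shift tool cm [-25.39   7.29 -36.73]
```

Emit:
jog_arm --rows '[{"hand": 1,"dx": -2.5,"dy": 0,"dz": -3.3,"ax": 0,"ay": 0,"az": 0},{"hand": 1,"dx": -2.5,"dy": 0,"dz": -3.3,"ax": 0,"ay": 0,"az": 0},{"hand": 1,"dx": -2.5,"dy": 0,"dz": -3.3,"ax": 0,"ay": 0,"az": 0},{"hand": 1,"dx": -2.5,"dy": 0,"dz": -3.3,"ax": 0,"ay": 0,"az": 0},{"hand": 1,"dx": -2.5,"dy": 0,"dz": -3.3,"ax": 0,"ay": 0,"az": 0}]'

```text
time_s: 0.98
position: [0.4678, -0.1463, 0.2313]
tool_rot: [[-1.0, -0.0, 0.009], [-0.009, 0.0, -1.0], [0.0, -1.0, -0.0]]
ft_force: [-0.4, -1.0, 0.2]
grip_width: 0.0852
```

Emit:
jog_arm --rows '[{"hand": 1,"dx": -2.5,"dy": 0,"dz": -3.3,"ax": 0,"ay": 0,"az": 0},{"hand": 1,"dx": -2.5,"dy": 0,"dz": -3.3,"ax": 0,"ay": 0,"az": 0},{"hand": 1,"dx": -2.5,"dy": 0,"dz": -3.3,"ax": 0,"ay": 0,"az": 0},{"hand": 1,"dx": -2.5,"dy": 0,"dz": -3.3,"ax": 0,"ay": 0,"az": 0},{"hand": 1,"dx": -2.5,"dy": 0,"dz": -3.3,"ax": 0,"ay": 0,"az": 0}]'

```text
time_s: 1.4
position: [0.5912, 0.02, 0.2311]
tool_rot: [[-1.0, -0.0, 0.01], [-0.01, 0.0, -1.0], [0.0, -1.0, -0.0]]
ft_force: [1.1, -1.2, -0.8]
grip_width: 0.0859
```

Emit:
jog_arm --rows '[{"hand": 1,"dx": 0,"dy": 2,"dz": -2.0,"ax": 0,"ay": 0,"az": 0},{"hand": 1,"dx": 0,"dy": 2,"dz": -1.7,"ax": 0,"ay": 0,"az": 0},{"hand": 1,"dx": 0,"dy": 2,"dz": 0,"ax": 0,"ay": 0,"az": 0},{"hand": 0.6,"dx": 0,"dy": 0,"dz": 0,"ax": 0,"ay": 0,"az": 0},{"hand": 0.6,"dx": 0,"dy": 0,"dz": 0,"ax": 0,"ay": 0,"az": 0}]'

```text
time_s: 1.82
position: [0.5898, 0.0548, 0.1709]
tool_rot: [[-1.0, -0.002, 0.01], [-0.01, 0.0, -1.0], [0.002, -1.0, -0.0]]
ft_force: [1.1, -0.6, 1.0]
grip_width: 0.0638
```

Run:
```python
from st import *
s=show((35,-83,67-13))
im=imaging.get_image('wrist');cv2.imwrite('pics/w1.png',im[:,:,::-1])
cm=wristcm(s)
for P in [(35,-83,67),(0,-108,50),(45,110,28),(0,3,32)]: print(P,proj(cm,R@(np.array(P)/1e3)+t).round(0))
```

```text
t 1.82 panel mm [ 28.  -83.5 172.5] F [ 1.1 -0.6  1. ] grip 0.0638
axes in panel [[-1.0, -0.002, 0.003], [-0.003, 0.0, -1.0], [0.002, -1.0, -0.0]]
shift tool cm [-0.72 11.85 -0.05]
(35, -83, 67) [[250. 184.]]
(0, -108, 50) [[278. 216.]]
(45, 110, 28) [[ 38. 160.]]
(0, 3, 32) [[159. 209.]]
```

View pics/w1.png

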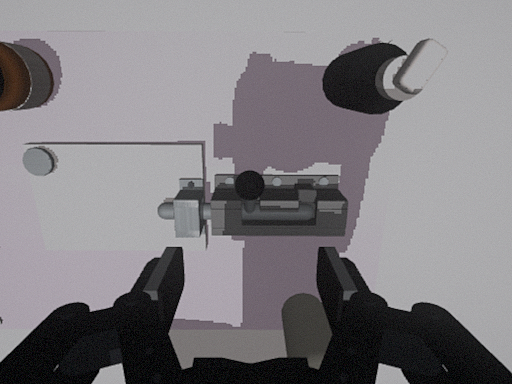

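Emit:
jog_arm --rows '[{"hand": 0.5,"dx": -0.7,"dy": 3,"dz": 0,"ax": 0,"ay": 0,"az": 0},{"hand": 0.5,"dx": 0,"dy": 3,"dz": 0,"ax": 0,"ay": 0,"az": 0},{"hand": 0.5,"dx": 0,"dy": 2.5,"dz": 0,"ax": 0,"ay": 0,"az": 0},{"hand": 0.5,"dx": 0,"dy": 2,"dz": 0,"ax": 0,"ay": 0,"az": 0},{"hand": 0.5,"dx": 0,"dy": 1.5,"dz": 0,"ax": 0,"ay": 0,"az": 0}]' --newtons 20

```text
time_s: 2.28
position: [0.5975, 0.054, 0.0511]
tool_rot: [[-1.0, 0.001, 0.008], [-0.008, -0.0, -1.0], [-0.001, -1.0, 0.0]]
ft_force: [-0.0, -0.1, -1.3]
grip_width: 0.0426
```

Emit:
jog_arm --rows '[{"hand": 0.3,"dx": 0,"dy": 0,"dz": 0,"ax": 0,"ay": 0,"az": 0},{"hand": 0.2,"dx": 0,"dy": 0,"dz": 0,"ax": 0,"ay": 0,"az": 0},{"hand": 0.1,"dx": 0,"dy": 0,"dz": 0,"ax": 0,"ay": 0,"az": 0},{"hand": 0.1,"dx": 0,"dy": 0,"dz": 0,"ax": 0,"ay": 0,"az": 0},{"hand": 0.1,"dx": 0,"dy": 0,"dz": 0,"ax": 0,"ay": 0,"az": 0}]'

```text
time_s: 2.7
position: [0.5975, 0.0547, 0.0525]
tool_rot: [[-1.0, 0.002, 0.009], [-0.009, -0.0, -1.0], [-0.002, -1.0, 0.0]]
ft_force: [-2.1, -0.0, -0.9]
grip_width: 0.0221
```

Run:
```python
from st import *
s=show((35,-83,67-13))
im=imaging.get_image('wrist');cv2.imwrite('pics/w2.png',im[:,:,::-1])
cm=wristcm(s)
for P in [(35,-83,67)]: print(P,proj(cm,R@(np.array(P)/1e3)+t).round(0))
```

```text
t 2.7 panel mm [ 35.7 -83.7  54.1] F [-2.1 -0.  -0.9] grip 0.0221
axes in panel [[-1.0, 0.002, 0.003], [-0.003, -0.0, -1.0], [-0.002, -1.0, 0.0]]
shift tool cm [ 0.07  0.01 -0.07]
(35, -83, 67) [[250. 273.]]
```

View pics/w2.png

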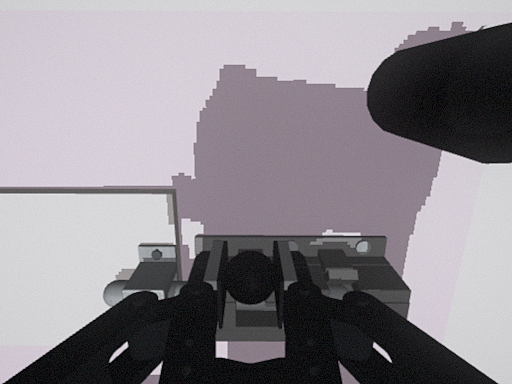

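Emit:
jog_arm --rows '[{"hand": 0,"dx": 0.6,"dy": -0.51,"dz": 0,"ax": 0,"ay": 0,"az": 0},{"hand": 0,"dx": 0.67,"dy": -0.41,"dz": 0,"ax": 0,"ay": 0,"az": 0},{"hand": 0,"dx": 0.73,"dy": -0.3,"dz": 0,"ax": 0,"ay": 0,"az": 0},{"hand": 0,"dx": 0.76,"dy": -0.18,"dz": 0,"ax": 0,"ay": 0,"az": 0},{"hand": 0,"dx": 0.78,"dy": -0.06,"dz": 0,"ax": 0,"ay": 0,"az": 0}]' --newtons 25

```text
time_s: 3.17
position: [0.5618, 0.0545, 0.0672]
tool_rot: [[-1.0, 0.003, 0.009], [-0.009, -0.0, -1.0], [-0.003, -1.0, 0.0]]
ft_force: [2.9, 0.7, 2.4]
grip_width: 0.022
```

Run:
```python
from st import *
s=show((0,-83,82-13))
im=imaging.get_image('wrist');cv2.imwrite('pics/w3.png',im[:,:,::-1])
```

```text
t 3.17 panel mm [  0.  -83.7  68.8] F [2.9 0.7 2.4] grip 0.022
axes in panel [[-1.0, 0.003, 0.003], [-0.003, -0.0, -1.0], [-0.003, -1.0, 0.0]]
shift tool cm [ 0.   -0.02 -0.07]
```

View pics/w3.png

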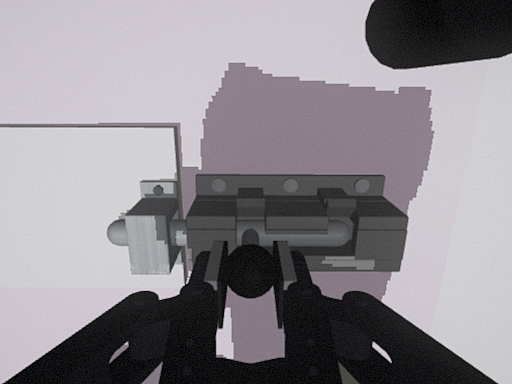

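Emit:
jog_arm --rows '[{"hand": 0,"dx": 0,"dy": 0,"dz": 0.8,"ax": 0,"ay": 0,"az": 0},{"hand": 0,"dx": 0,"dy": 0,"dz": 1.2,"ax": 0,"ay": 0,"az": 0},{"hand": 0,"dx": 0,"dy": 0,"dz": 1.2,"ax": 0,"ay": 0,"az": 0},{"hand": 0,"dx": 0,"dy": 0,"dz": 1.0,"ax": 0,"ay": 0,"az": 0},{"hand": 0,"dx": 0,"dy": 0,"dz": 0.7,"ax": 0,"ay": 0,"az": 0}]'

```text
time_s: 3.63
position: [0.5627, 0.0054, 0.0669]
tool_rot: [[-1.0, 0.002, 0.009], [-0.009, 0.001, -1.0], [-0.002, -1.0, -0.001]]
ft_force: [1.3, 4.5, 6.8]
grip_width: 0.0221
```

Run:
```python
from st import *
s=show((0,-133,82-13))
im=imaging.get_image('wrist');cv2.imwrite('pics/w4.png',im[:,:,::-1])
```

```text
t 3.63 panel mm [   0.6 -132.8   68.5] F [1.3 4.5 6.8] grip 0.0221
axes in panel [[-1.0, 0.002, 0.003], [-0.003, 0.001, -1.0], [-0.002, -1.0, -0.001]]
shift tool cm [ 0.06 -0.05  0.02]
```

View pics/w4.png

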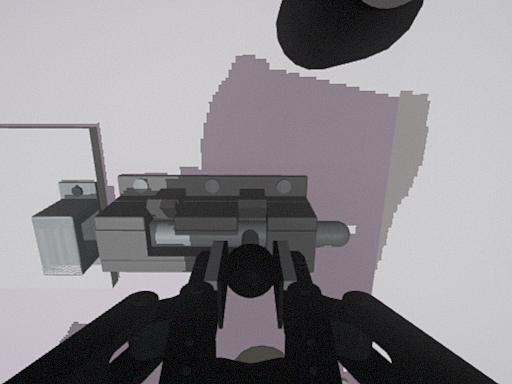

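Emit:
jog_arm --rows '[{"hand": 0,"dx": -0.78,"dy": 0.06,"dz": 0,"ax": 0,"ay": 0,"az": 0},{"hand": 0,"dx": -0.76,"dy": 0.18,"dz": 0,"ax": 0,"ay": 0,"az": 0},{"hand": 0,"dx": -0.73,"dy": 0.3,"dz": 0,"ax": 0,"ay": 0,"az": 0},{"hand": 0,"dx": -0.67,"dy": 0.41,"dz": 0,"ax": 0,"ay": 0,"az": 0},{"hand": 0,"dx": -0.58,"dy": 0.5,"dz": 0,"ax": 0,"ay": 0,"az": 0}]'

```text
time_s: 4.1
position: [0.5978, 0.0062, 0.0508]
tool_rot: [[-1.0, -0.001, 0.01], [-0.01, 0.0, -1.0], [0.001, -1.0, -0.0]]
ft_force: [-3.8, 0.2, 4.1]
grip_width: 0.022
```

Run:
```python
from st import *
s=show((35,-133,67-13))
im=imaging.get_image('wrist');cv2.imwrite('pics/w5.png',im[:,:,::-1])
```

```text
t 4.1 panel mm [  35.7 -132.2   52.4] F [-3.8  0.2  4.1] grip 0.022
axes in panel [[-1.0, -0.001, 0.003], [-0.003, 0.0, -1.0], [0.001, -1.0, -0.0]]
shift tool cm [ 0.07 -0.16  0.08]
```

View pics/w5.png

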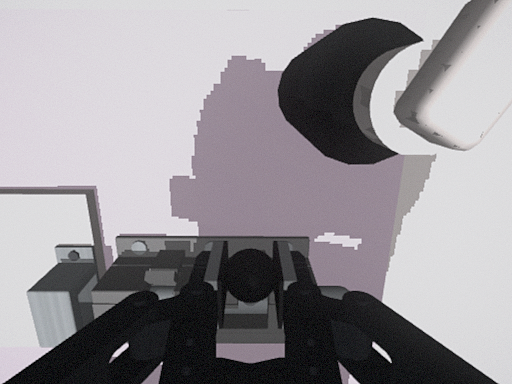

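Emit:
jog_arm --rows '[{"hand": 0.5,"dx": 0,"dy": 0,"dz": 0,"ax": 0,"ay": 0,"az": 0},{"hand": 0.5,"dx": 0,"dy": 0,"dz": 0,"ax": 0,"ay": 0,"az": 0},{"hand": 0.5,"dx": 0,"dy": 0,"dz": 0,"ax": 0,"ay": 0,"az": 0},{"hand": 0.5,"dx": 0,"dy": -2,"dz": 0,"ax": 0,"ay": 0,"az": 0},{"hand": 0.5,"dx": 0,"dy": -3,"dz": 0,"ax": 0,"ay": 0,"az": 0}]'

```text
time_s: 4.57
position: [0.5959, 0.0062, 0.0997]
tool_rot: [[-1.0, -0.006, 0.009], [-0.009, 0.001, -1.0], [0.006, -1.0, -0.001]]
ft_force: [-0.3, 0.4, 0.3]
grip_width: 0.0428
```

Emit:
jog_arm --rows '[{"hand": 0.5,"dx": 0,"dy": -3.5,"dz": 0,"ax": 0,"ay": 0,"az": 0},{"hand": 0.5,"dx": 0,"dy": -3.5,"dz": 0,"ax": 0,"ay": 0,"az": 0},{"hand": 0,"dx": 0,"dy": 0,"dz": -2,"ax": 0,"ay": 0,"az": 0},{"hand": 0,"dx": -1,"dy": 0,"dz": -3,"ax": 0,"ay": 0,"az": 0},{"hand": 0,"dx": -1,"dy": 0,"dz": -3,"ax": 0,"ay": 0,"az": 0}]'

```text
time_s: 4.98
position: [0.6167, 0.0866, 0.1726]
tool_rot: [[-1.0, 0.002, 0.008], [-0.008, -0.0, -1.0], [-0.002, -1.0, 0.0]]
ft_force: [-0.1, -0.1, -0.6]
grip_width: 0.0072
```

Run:
```python
from st import *
s=show((85,-20,60))
im=imaging.get_image('wrist');cv2.imwrite('pics/w6.png',im[:,:,::-1])
cm=wristcm(s)
for P in [(35,-133,67),(60,-38,20),(45,110,28)]: print(P,proj(cm,R@(np.array(P)/1e3)+t).round(0))
```

```text
t 4.98 panel mm [ 55.1 -52.  174.2] F [-0.1 -0.1 -0.6] grip 0.0072
axes in panel [[-1.0, 0.002, 0.001], [-0.001, -0.0, -1.0], [-0.002, -1.0, 0.0]]
shift tool cm [-2.97 11.43 -3.19]
(35, -133, 67) [[347. 215.]]
(60, -38, 20) [[236. 172.]]
(45, 110, 28) [[ 78. 189.]]
```

View pics/w6.png

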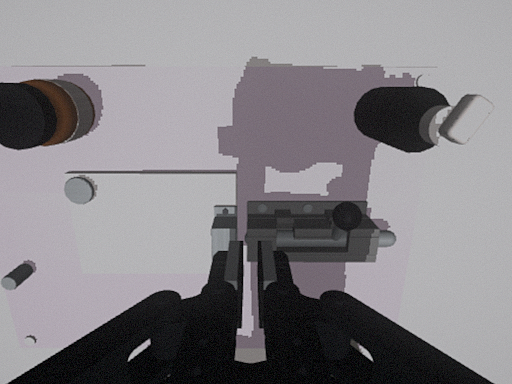

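Emit:
jog_arm --rows '[{"hand": 0,"dx": -1.5,"dy": 1.5,"dz": -1.6,"ax": 0,"ay": 0,"az": 0},{"hand": 0,"dx": -1.5,"dy": 2.5,"dz": -1.6,"ax": 0,"ay": 0,"az": 0},{"hand": 0,"dx": 0,"dy": 4,"dz": 0,"ax": 0,"ay": 0,"az": 0},{"hand": 0,"dx": 0,"dy": 3.4,"dz": 0,"ax": 0,"ay": 0,"az": 0},{"hand": 0,"dx": 0,"dy": 0,"dz": 0,"ax": 0,"ay": 0,"az": 0}]'

```text
time_s: 5.45
position: [0.6427, 0.1186, 0.0506]
tool_rot: [[-1.0, -0.012, 0.01], [-0.01, 0.0, -1.0], [0.012, -1.0, -0.0]]
ft_force: [-0.1, -0.2, -0.7]
grip_width: -0.0002
```

Run:
```python
from st import *
s=show((85,-18,15))
im=imaging.get_image('wrist');cv2.imwrite('pics/w7.png',im[:,:,::-1])
pr=np.array([85,-18.])
for th in range(0,70,6):
    a=np.radians(th);c,q=np.cos(a),np.sin(a);d=11*c+14.5*q
    x,y=15+d,-128
    P=np.array([45+x*c+y*q,110-x*q+y*c]); print(th,P.round(1),'tool dx,dz cm',(-(P-pr)/10).round(2)); pr=P
```

```text
t 5.45 panel mm [ 81.3 -20.1  52.2] F [-0.1 -0.2 -0.7] grip -0.0002
axes in panel [[-1.0, -0.012, 0.004], [-0.004, 0.0, -1.0], [0.012, -1.0, -0.0]]
shift tool cm [-0.42  3.71 -0.21]
0 [ 71. -18.] tool dx,dz cm [ 1.4 -0. ]
6 [ 58.9 -20.2] tool dx,dz cm [1.21 0.22]
12 [ 46.5 -21.2] tool dx,dz cm [1.24 0.1 ]
18 [ 33.9 -21. ] tool dx,dz cm [ 1.26 -0.02]
24 [ 21.2 -19.5] tool dx,dz cm [ 1.27 -0.15]
30 [  8.5 -16.7] tool dx,dz cm [ 1.27 -0.28]
36 [ -4.  -12.6] tool dx,dz cm [ 1.25 -0.41]
42 [-16.2  -7.1] tool dx,dz cm [ 1.22 -0.55]
48 [-28.   -0.3] tool dx,dz cm [ 1.17 -0.68]
54 [-39.    7.9] tool dx,dz cm [ 1.11 -0.82]
60 [-49.3  17.4] tool dx,dz cm [ 1.03 -0.95]
66 [-58.6  28. ] tool dx,dz cm [ 0.93 -1.07]
```

View pics/w7.png

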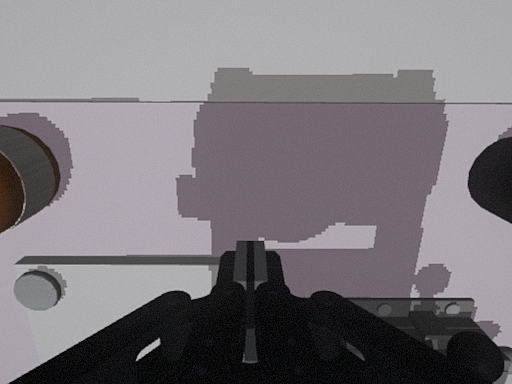

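Emit:
jog_arm --rows '[{"hand": 0,"dx": -0.3,"dy": 1.0,"dz": -0.1,"ax": 0,"ay": 0,"az": 0},{"hand": 0,"dx": 0,"dy": 1,"dz": -0.1,"ax": 0,"ay": 0,"az": 0},{"hand": 0,"dx": 0,"dy": 0,"dz": 0,"ax": 0,"ay": 0,"az": 0},{"hand": 0,"dx": 0,"dy": 0,"dz": 0,"ax": 0,"ay": 0,"az": 0},{"hand": 0,"dx": 0,"dy": 0,"dz": 0,"ax": 0,"ay": 0,"az": 0}]'

```text
time_s: 5.92
position: [0.6497, 0.1204, 0.0385]
tool_rot: [[-1.0, 0.002, 0.009], [-0.009, 0.0, -1.0], [-0.002, -1.0, -0.0]]
ft_force: [1.3, -0.9, 0.3]
grip_width: 0.0
```

```bash
python3 st.py "(85,-18,15)"
```

```text
t 5.92 panel mm [ 88.4 -18.4  40.1] F [ 1.3 -0.9  0.3] grip 0.0
axes in panel [[-1.0, 0.002, 0.003], [-0.003, 0.0, -1.0], [-0.002, -1.0, -0.0]]
shift tool cm [ 0.34  2.51 -0.04]
```

Emit:
jog_arm --rows '[{"hand": 0,"dx": 0.3,"dy": 0.7,"dz": 0,"ax": 0,"ay": 0,"az": 0},{"hand": 0,"dx": 0,"dy": 0.7,"dz": 0,"ax": 0,"ay": 0,"az": 0},{"hand": 0,"dx": 0,"dy": 0.6,"dz": 0,"ax": 0,"ay": 0,"az": 0},{"hand": 0,"dx": 0,"dy": 0.4,"dz": 0,"ax": 0,"ay": 0,"az": 0},{"hand": 0,"dx": 0,"dy": 0,"dz": 0,"ax": 0,"ay": 0,"az": 0}]'

```text
time_s: 6.33
position: [0.6457, 0.1204, 0.0121]
tool_rot: [[-1.0, -0.002, 0.009], [-0.009, -0.0, -1.0], [0.002, -1.0, -0.0]]
ft_force: [-0.1, 0.4, -0.1]
grip_width: 0.0001
```

Run:
```python
from st import *
s=show((85,-18,15))
im=imaging.get_image('wrist');cv2.imwrite('pics/w8.png',im[:,:,::-1])
```

```text
t 6.33 panel mm [ 84.3 -18.4  13.7] F [-0.1  0.4 -0.1] grip 0.0001
axes in panel [[-1.0, -0.002, 0.003], [-0.003, 0.0, -1.0], [0.002, -1.0, -0.0]]
shift tool cm [-0.07 -0.13 -0.03]
```

View pics/w8.png

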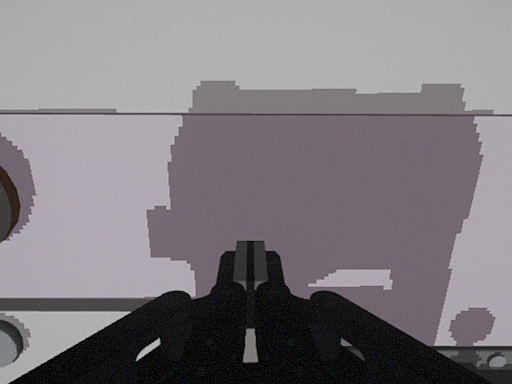

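Emit:
jog_arm --rows '[{"hand": 0,"dx": 0.7,"dy": 0,"dz": 0,"ax": 0,"ay": 0,"az": 0},{"hand": 0,"dx": 0.7,"dy": 0,"dz": 0,"ax": 0,"ay": 0,"az": 0},{"hand": 0,"dx": 0.6,"dy": 0,"dz": 0.1,"ax": 0,"ay": 0,"az": 0},{"hand": 0,"dx": 0.6,"dy": 0,"dz": 0.1,"ax": 0,"ay": 0,"az": 0},{"hand": 0,"dx": 0.6,"dy": 0,"dz": 0.1,"ax": 0,"ay": 0,"az": 0}]'

```text
time_s: 6.8
position: [0.6139, 0.1171, 0.0138]
tool_rot: [[-1.0, 0.001, 0.009], [-0.009, 0.0, -1.0], [-0.001, -1.0, -0.0]]
ft_force: [1.3, 1.2, -0.2]
grip_width: -0.0002
```

Run:
```python
from st import *
s=show((52,-21,16))
im=imaging.get_image('wrist');cv2.imwrite('pics/w9.png',im[:,:,::-1])
im=imaging.get_image('scene')[145:305,140:330];cv2.imwrite('pics/s9.png',cv2.resize(im[:,:,::-1],None,fx=4,fy=3.75,interpolation=cv2.INTER_CUBIC))
```

```text
t 6.8 panel mm [ 52.5 -21.4  15.4] F [ 1.3  1.2 -0.2] grip -0.0002
axes in panel [[-1.0, 0.001, 0.003], [-0.003, 0.0, -1.0], [-0.001, -1.0, -0.0]]
shift tool cm [ 0.05 -0.06 -0.04]
```

View pics/w9.png

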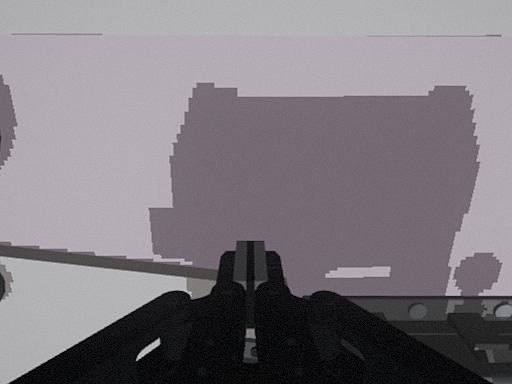

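View pics/s9.png

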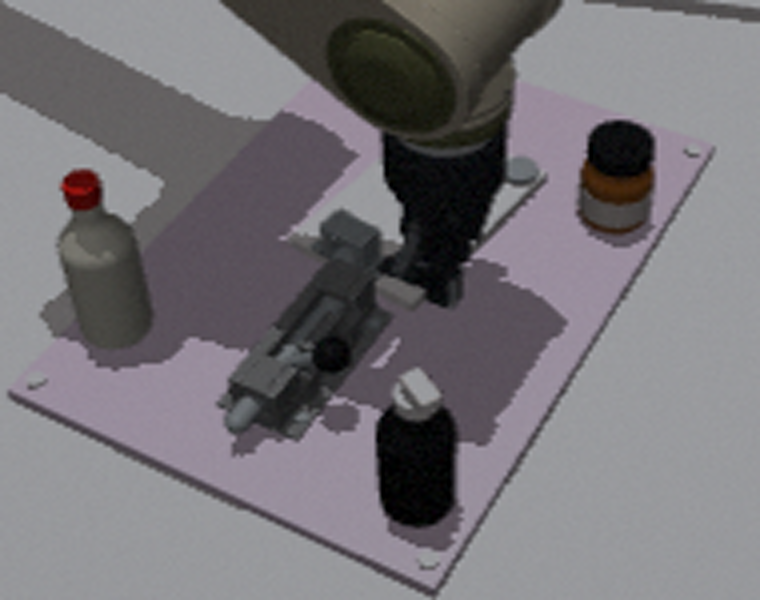

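Emit:
jog_arm --rows '[{"hand": 0,"dx": 0.6,"dy": 0,"dz": 0,"ax": 0,"ay": 0,"az": 0},{"hand": 0,"dx": 0.7,"dy": 0,"dz": 0,"ax": 0,"ay": 0,"az": 0},{"hand": 0,"dx": 0.7,"dy": 0,"dz": -0.05,"ax": 0,"ay": 0,"az": 0},{"hand": 0,"dx": 0.7,"dy": 0,"dz": -0.05,"ax": 0,"ay": 0,"az": 0},{"hand": 0,"dx": 0.7,"dy": 0,"dz": -0.1,"ax": 0,"ay": 0,"az": 0}]'

```text
time_s: 7.32
position: [0.5795, 0.1188, 0.0135]
tool_rot: [[-1.0, -0.0, 0.009], [-0.009, -0.0, -1.0], [0.0, -1.0, 0.0]]
ft_force: [2.2, 0.1, -0.2]
grip_width: 0.0003
```

Emit:
jog_arm --rows '[{"hand": 0,"dx": 0.7,"dy": 0,"dz": -0.12,"ax": 0,"ay": 0,"az": 0},{"hand": 0,"dx": 0.7,"dy": 0,"dz": -0.18,"ax": 0,"ay": 0,"az": 0},{"hand": 0,"dx": 0.7,"dy": 0,"dz": -0.2,"ax": 0,"ay": 0,"az": 0},{"hand": 0,"dx": 0.7,"dy": 0,"dz": -0.25,"ax": 0,"ay": 0,"az": 0},{"hand": 0,"dx": 0.7,"dy": 0,"dz": -0.28,"ax": 0,"ay": 0,"az": 0}]'

```text
time_s: 7.73
position: [0.5445, 0.129, 0.0135]
tool_rot: [[-1.0, 0.0, 0.01], [-0.01, -0.0, -1.0], [-0.0, -1.0, 0.0]]
ft_force: [2.3, -0.7, 0.8]
grip_width: -0.0001
```

Run:
```python
from st import *
s=show((-16.2,-7.1,16))
im=imaging.get_image('wrist');cv2.imwrite('pics/w10.png',im[:,:,::-1])
im=imaging.get_image('scene')[145:305,140:330];cv2.imwrite('pics/s10.png',cv2.resize(im[:,:,::-1],None,fx=4,fy=3.75,interpolation=cv2.INTER_CUBIC))
```

```text
t 7.73 panel mm [-16.8  -9.1  15. ] F [ 2.3 -0.7  0.8] grip -0.0001
axes in panel [[-1.0, 0.0, 0.003], [-0.003, -0.0, -1.0], [-0.0, -1.0, 0.0]]
shift tool cm [-0.06 -0.1  -0.2 ]
```

View pics/w10.png

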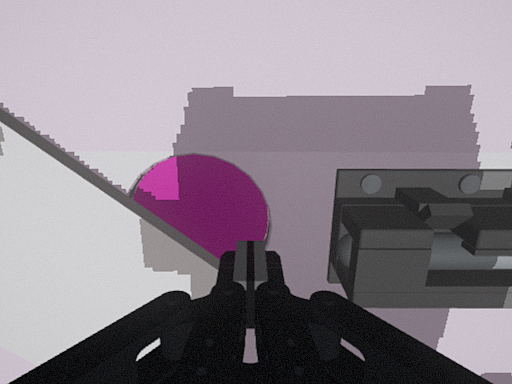

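View pics/s10.png

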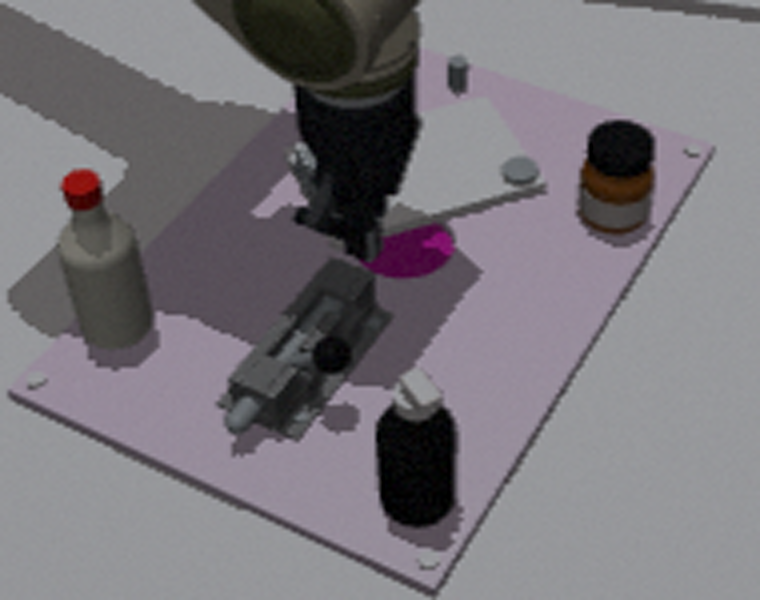

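Emit:
jog_arm --rows '[{"hand": 0,"dx": 0.56,"dy": 0,"dz": -0.44,"ax": 0,"ay": 0,"az": 0},{"hand": 0,"dx": 0.56,"dy": 0,"dz": -0.44,"ax": 0,"ay": 0,"az": 0},{"hand": 0,"dx": 0.55,"dy": 0,"dz": -0.41,"ax": 0,"ay": 0,"az": 0},{"hand": 0,"dx": 0.55,"dy": 0,"dz": -0.41,"ax": 0,"ay": 0,"az": 0},{"hand": 0,"dx": 0.52,"dy": 0,"dz": -0.47,"ax": 0,"ay": 0,"az": 0}]'

```text
time_s: 8.25
position: [0.5172, 0.1507, 0.0135]
tool_rot: [[-1.0, 0.001, 0.009], [-0.009, 0.0, -1.0], [-0.001, -1.0, -0.0]]
ft_force: [2.8, -0.1, 1.1]
grip_width: -0.0004
```

Emit:
jog_arm --rows '[{"hand": 0,"dx": 0.52,"dy": 0,"dz": -0.47,"ax": 0,"ay": 0,"az": 0},{"hand": 0,"dx": 0.47,"dy": 0,"dz": -0.53,"ax": 0,"ay": 0,"az": 0},{"hand": 0,"dx": 0.47,"dy": 0,"dz": -0.53,"ax": 0,"ay": 0,"az": 0},{"hand": 0,"dx": 0.25,"dy": 0,"dz": -0.35,"ax": 0,"ay": 0,"az": 0},{"hand": 0,"dx": 0,"dy": 0,"dz": 0,"ax": 0,"ay": 0,"az": 0}]'

```text
time_s: 8.67
position: [0.4996, 0.1697, 0.0135]
tool_rot: [[-1.0, -0.001, 0.01], [-0.01, 0.0, -1.0], [0.001, -1.0, -0.0]]
ft_force: [0.1, 1.5, 1.3]
grip_width: 0.0
```

Run:
```python
from st import *
s=show((-60,30,16))
im=imaging.get_image('wrist');cv2.imwrite('pics/w11.png',im[:,:,::-1])
im=imaging.get_image('scene')[145:305,140:330];cv2.imwrite('pics/s11.png',cv2.resize(im[:,:,::-1],None,fx=4,fy=3.75,interpolation=cv2.INTER_CUBIC))
```

```text
t 8.67 panel mm [-61.5  31.9  15. ] F [0.1 1.5 1.3] grip 0.0
axes in panel [[-1.0, -0.001, 0.004], [-0.004, 0.0, -1.0], [0.001, -1.0, -0.0]]
shift tool cm [-0.15 -0.1   0.19]
```

View pics/w11.png

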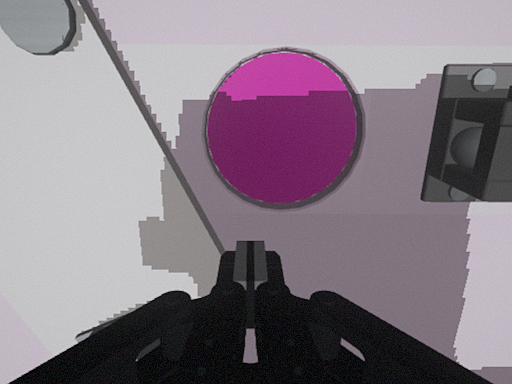

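View pics/s11.png

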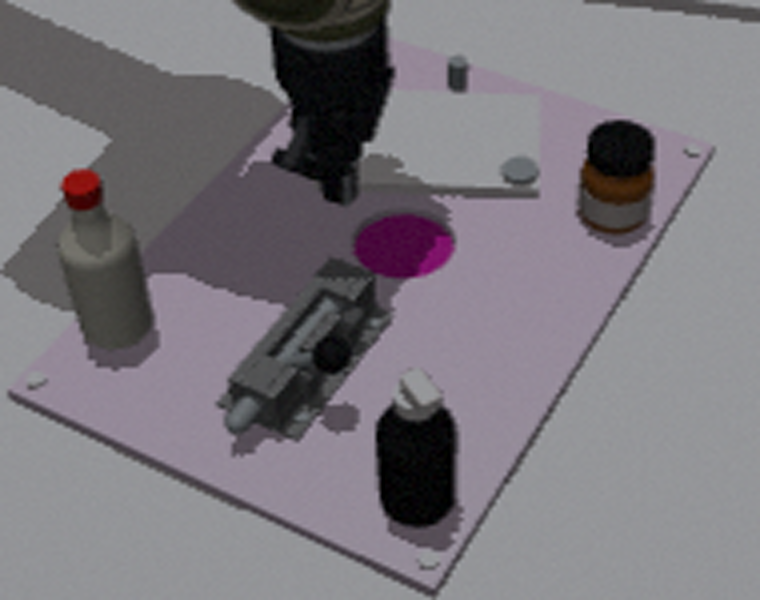

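Run:
```python
from st import *
s=status.observe();cm=wristcm(s)
def back(uv,z):
    d=np.array(cm['rotation'])@np.linalg.inv(cm['K'])@np.array([*uv,1]); k=(z-cm['position'][2])/d[2]
    return ((np.array(cm['position'])+k*d-t)@R*1e3).round(1)
for z,a,b in [(.02,(78,0),(219,255)),(.01,(88,0),(224,252))]:
    A,B=back(a,z),back(b,z);print(A,B,np.degrees(np.arctan2(*( (A-B)[:2]))))
```

```text
[50.7 96.5 21.6] [-56.1  46.9  21.6] 65.0889266387268
[52.9 97.2 11.6] [-60.   45.3  11.6] 65.31181265803534
```

Emit:
jog_arm --rows '[{"hand": 0,"dx": -0.3,"dy": 0,"dz": 0.6,"ax": 0,"ay": 0,"az": 0},{"hand": 0,"dx": -0.4,"dy": 0,"dz": 0.8,"ax": 0,"ay": 0,"az": 0},{"hand": 0,"dx": -0.3,"dy": -1,"dz": 0.6,"ax": 0,"ay": 0,"az": 0},{"hand": 0,"dx": 0,"dy": -3,"dz": 0,"ax": 0,"ay": 0,"az": 0},{"hand": 0,"dx": 0,"dy": -4,"dz": 0,"ax": 0,"ay": 0,"az": 0}]'

```text
time_s: 9.18
position: [0.5097, 0.1473, 0.092]
tool_rot: [[-1.0, -0.006, 0.008], [-0.008, -0.001, -1.0], [0.006, -1.0, 0.001]]
ft_force: [1.2, -0.4, -0.1]
grip_width: 0.0002
```

Emit:
jog_arm --rows '[{"hand": 0,"dx": 0,"dy": -4,"dz": 0,"ax": 0,"ay": 0,"az": 0},{"hand": 0,"dx": 0,"dy": -4,"dz": 0,"ax": 0,"ay": 0,"az": 0},{"hand": 0,"dx": 0,"dy": -2,"dz": 0,"ax": 0,"ay": 0,"az": 0},{"hand": 0,"dx": 0,"dy": 0,"dz": 0,"ax": 0,"ay": 0,"az": 0},{"hand": 0,"dx": 0,"dy": 0,"dz": 0,"ax": 0,"ay": 0,"az": 0}]'

```text
time_s: 9.6
position: [0.511, 0.148, 0.1939]
tool_rot: [[-1.0, 0.002, 0.009], [-0.009, -0.0, -1.0], [-0.002, -1.0, 0.0]]
ft_force: [0.9, 0.5, -0.2]
grip_width: -0.0002
```

Run:
```python
from st import *
s=show()
im=imaging.get_image('wrist');cv2.imwrite('pics/w12.png',im[:,:,::-1])
cm=wristcm(s)
for P in [(35,-133,67),(45,110,28),(0,18,10)]: print(P,proj(cm,R@(np.array(P)/1e3)+t).round(0))
for th in (57,65,75):
    a=np.radians(th);c,q=np.cos(a),np.sin(a)
    print(th,[proj(cm,R@(np.array([45+x*c+y*q,110-x*q+y*c,20])/1e3)+t).round(0).tolist() for x,y in [(15,-148),(15,0)]])
im=imaging.get_image('scene')[145:305,140:330];cv2.imwrite('pics/s12.png',cv2.resize(im[:,:,::-1],None,fx=4,fy=3.75,interpolation=cv2.INTER_CUBIC))
```

```text
t 9.6 panel mm [-50.2  10.2 195.5] F [ 0.9  0.5 -0.2] grip -0.0002
axes in panel [[-1.0, 0.002, 0.002], [-0.002, -0.0, -1.0], [-0.002, -1.0, 0.0]]
(35, -133, 67) [[430.  82.]]
(45, 110, 28) [[140.  71.]]
(0, 18, 10) [[243. 120.]]
57 [[[244.0, 191.0]], [[156.0, 62.0]]]
65 [[[228.0, 201.0]], [[157.0, 64.0]]]
75 [[[206.0, 211.0]], [[158.0, 67.0]]]
```

View pics/w12.png

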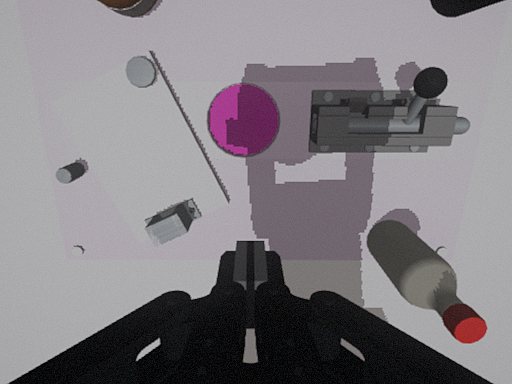

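View pics/s12.png

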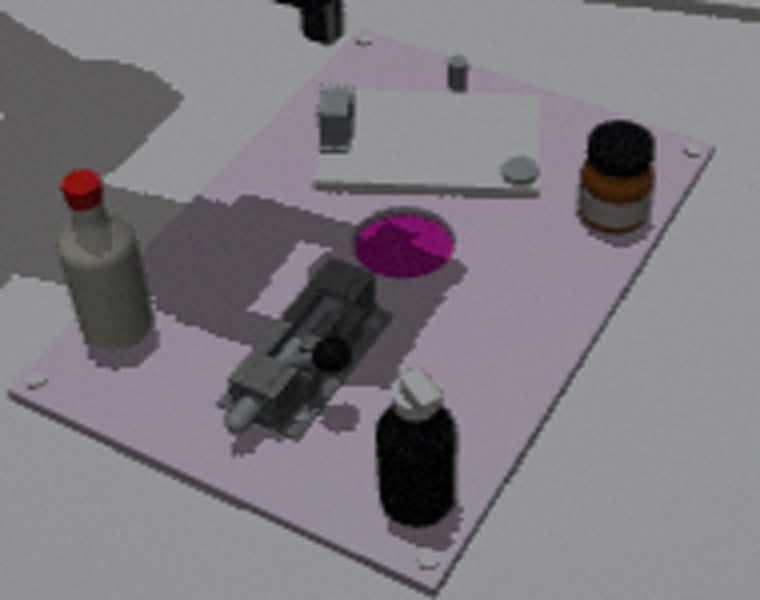

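```bash
python3 -c "
from rig import job
print(job.close_job())"
```

```text
the job is handed in; nothing more can be done
None
```

The port is open and the job is handed in, about 9.6 s into the 54 s allowed. I gripped the ball, swung the handle upright, drew the bolt back about 50 mm and laid the handle in the rear notch. I then pushed the smaller cover round on its corner stud with the shut fingers and lifted the arm clear.

What the last wrist and scene pictures showed, before handing in:
- **Handle:** the ball is at pixel (430, 83), against (430, 82) predicted for the parked position.
- **Cover:** its free corner is at pixel (228, 201), where a 65° turn predicts it. An earlier edge measurement also gave about 65°, and 57° is needed. The corner stud is where it should be and the port is fully uncovered.
- **Bottles and jar:** all three are upright. In the scene picture they stand at the same pixels as at the start.
- **Robot:** it was about 18 cm above the panel, with force readings only at noise level.

No check failed. Two readings were slightly off:
- **Panel height:** the fit came out about 1.6 mm low, within what the calibration allows.
- **Grip on the ball:** the fingers read 22 mm on the 24 mm ball, but the hold did not slip.

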